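# Let the mould press down onto the plaster mould

### The arm

A 6-joint arm with a two-finger parallel gripper is mounted at the origin on the work surface. World frame = base frame: x ahead of the robot, y to its left, z up, the work surface at z = 0. Lengths are in mm, angles in rad, forces in N, time in s.
With the tool pointing down it reaches from about 300 to 1000 mm from the base axis. Payload 5.1 kg.
Tool frame: the origin (TCP) lies between the finger pads; the fingertips stand 8 mm ahead of it and the grasp point (between the pads) lies 11 mm behind it; z points along the fingers, y is the line along which they close (so a half turn about z gives the same grasp; the last joint's range is limited). The gripper opens to 95 mm and grips with 3 to 60 N. Pads are 20 mm wide; open, the fingers measure 119 mm over their backs; the gripper's body (75 mm by 180 mm) begins 59 mm behind the grasp point.
Start: joints at [1.25, 0.124, 1.65, -0, 1.367, -0.083], TCP at [153.14, 631.691, 222.656] pointing down, gripper open.
Joint ranges: [-2.61, 2.61], [-1.02, 2.33], [0.03, 2.71], [-1.35, 4.49], [0.32, 2.68], [-2.91, 2.91]. Speed limits (rad/s): [2.57, 2.57, 3.14, 3.14, 3.14, 3.14].

### API

Orientations are given as a unit quaternion [x, y, z, w].
In Python, from station import env gives the robot as it stands.
- The arm moves only by the tool play_rows, never from a script. Its argument "moves" is one flat list of numbers, 7 for each row, row after row: the opening, from 0 (shut) to 1 (fully open), then the shift along the world's x, y, z in m, then the turn, a rotation vector about the world's x, y, z in rad. In form: [jaw, tx, ty, tz, rx, ry, rz, jaw, tx, ty, tz, rx, ry, rz, ...]. A call has exactly 10 rows; each row is the pose to reach, as a shift and turn from the pose commanded when the call began; what a row does not reach only later rows make up. A row lasts 1/12 s, in which the tool goes at most 41.7 mm and 7.16 degrees, less where a joint would pass 70% of its speed; a pose out of reach is approached as far as the arm can. A call with a gripper value outside its range is refused whole. The fingers move at their own pace and stop on an object; the grip force is fixed at half the most. Time passes only in rows, so rows that repeat a pose let the fingers close, or fill a call up. It gives the time, the measured TCP pose, the force, the opening and the grip force at its end, in the units of the state.
- env.observe(): the state, without advancing time (a new reading comes with each control period).
- env.capture(name): name is "side" or "top"; returns a dict with "img" (400x640x3 uint8, blue, green, red), "mtx" (3x3 intrinsics, pixels), "R" (3x3) and "t" (3): a world point X has camera coordinates R X + t. Camera axes: x right, y down, z forward; pixel columns grow to the right and rows downward; lengths in mm; the calibration is good to about 2 mm. A picture is of the moment at which its call begins. There is no depth.
- env.finish_job(): hands the job in; it is judged then, once.
The state is a dict: "clock": time; "joints": joint angles; "joint_vel": joint speeds; "joint_efforts": joint torques, N m; "tool_pos": TCP position; "orientation": TCP orientation; "ft_force": force on the tool from outside, world axes, zero at the start; "wrist_torque": the same for the moment, N m; "width": opening from 0.0 (shut) to 1.0 (fully open); "grip_force": force on a finger pad.
Only numpy, scipy, OpenCV 4.12 (cv2) and the standard library are available. Lean on these libraries where they do the work, as an engineer would, in place of code of your own. Each camera call takes 0.05 s, during which the arm holds its last target. There are 200 camera calls.

### The job

The head of the little bench press is wound up and held by its pawl. Take the black grip on the end of the crank, lift it to pull the pawl out of the ratchet, and let the crank turn back slowly under the load (never faster than about a turn in five seconds) until the foot of the head comes down softly and its weight rests on the plaster mould, without pressing it down any harder. Then let go of the grip; leave the mould and the things around it where they are.

Things in the scene. Friction and masses are not known exactly. Their poses are not given: they have to be found in the camera images.
- crank_axis (a point): point on the upright axis about which the crank turns, 200 mm above the table; its frame is the press's, x and y level, z up. The press is a grey casting: a round winch post with a toothed ratchet ring 178 mm across, tooth tips 144 mm above the table; 200 mm to its +y side a square column, top 220 mm above the table; 300 mm to its +y side the centre of head and mould
- grip_mid (a point): middle (half-way up) of the black upright grip at the crank's end, 27 mm across, 50 mm high, with a 33 mm rim at its top, 75 mm from the crank's axis, about 206 mm above the table with the pawl down. It spins freely. Grip and pawl are one plunger sliding straight up and down in the crank's eye (33 mm across, top 26 mm below this point; the hub's top is 20 mm below)
- pawl (a joint): how far the grip and pawl are lifted, 0 to 0.016 m. A spring pushes it down (about 5 N at 0, 8 N at the top, weight included; more to lift while the tooth holds the load). The ratchet teeth are 9 mm high and the pawl is clear of them above 0.009; let go, it drops back to wherever it lands on the teeth
- crank (a joint): angle of the crank in rad, growing anticlockwise seen from above. Growing winds the head up (the pawl clicks over the teeth, 12 to a turn); the head's weight (about 2.5 to 3.7 kg) pulls it clockwise, with 6 to 10 N at the grip. The head moves 20 mm per rad. It starts near 4.5; the stops at 0 and 5.4 are not needed
- head: the sliding press head; its origin is the centre of the underside of its 120 x 120 x 12 mm plate. A steel screw foot 60 mm across hangs below the plate, reaching 11 to 52 mm below this point: how far it is screwed out differs each time and is not measured
- mould: loose plaster mould under the head, 100 x 90 mm, 58 mm high, on the press's bed (20 mm above the table); origin at its underside's centre. The head's weight (25 to 36 N) is meant to rest on it; over about 90 N in all breaks it. After touching, the load's pull at the grip fades within 3 to 8 mm of grip travel; then each newton of push at the grip adds about 3.75 N
- glaze_jar: closed white jar 64 mm across, 85 mm high, a bystander; origin at its underside
- figurine: small clay figure about 54 mm across, 66 mm high, a bystander; origin at its underside
- bat: round wooden board 170 mm across, 18 mm thick, a bystander; origin at its underside
- rib: wooden modelling tool 150 mm long, 8 mm thick, a bystander; origin at its underside
Mind the look-alikes: they are no part of the job. Leave any brown or red look-alike of the mould alone.

How it is judged:
By the outcome, as a careful person would: the job done as asked, in the order asked, and still so for the second after the job is handed in, with the robot touching nothing.
It also fails if it takes over 72 s, if anything falls off the work surface, if the arm or the gripper's body presses on something with over 40 N, if the wrist force passes 120 N, or if a joint passes its speed limit or range.

## Working session

There is one attempt and no reset: what is moved stays moved. The work goes in short steps, Python scripts to look and compute and a tool call to move; the robot and the scene stay as the last step left them, time stands still between calls to the robot, and variables do not carry over. Pictures are saved under pics/ and viewed, at most 10 in all, crops included, and the job is handed in when it is done.

Besides the shell and the picture viewer there is one more tool, called after "Emit:" by a JSON object that holds its "name" and its "arguments". play_rows: Moves the arm, as the interface text tells. Its arguments: {"type":"object","properties":{"moves":{"type":"array","items":{"type":"number"}}},"required":["moves"]}

```bash
mkdir -p pics; python3 - <<'E'
from station import env
import cv2,numpy as np
for n in("side","top"):
    c=env.capture(n);cv2.imwrite(f"pics/{n}0.png",c["img"]);np.savez(f"{n}.npz",**c)
    print(n,c["mtx"].tolist(),(-c["R"].T@c["t"]).round(),c["R"].round(3).tolist())
o=env.observe();print(o)
E
```

```text
side [[453.08355550833323, 0.0, 324.5768129370282], [0.0, 453.08355550833323, 205.19554309520552], [0.0, 0.0, 1.0]] [  251. -1029.   821.] [[0.951, -0.31, -0.018], [-0.187, -0.526, -0.83], [0.248, 0.792, -0.558]]
top [[367.73048052097664, 0.0, 322.5412798374333], [0.0, 367.73048052097664, 205.51630096012295], [0.0, 0.0, 1.0]] [ 448.  -65. 1275.] [[-0.002, -1.0, -0.02], [-0.994, 0.005, -0.112], [0.112, 0.02, -0.994]]
{'clock': 0.1, 'joints': array([ 1.25041947e+00,  1.24442965e-01,  1.65155498e+00,  2.27711315e-06,
        1.36750543e+00, -8.25982352e-02]), 'joint_vel': array([-0.00034545,  0.00058588, -0.00380047,  0.00012692, -0.00143321,
       -0.00120496]), 'joint_efforts': array([ 3.27211219e-04, -4.18880725e+01, -3.61097038e+01,  7.77524477e-02,
        4.61942505e-02, -8.10107872e-05]), 'tool_pos': array([152.94803185, 631.15550042, 221.49759792]), 'orientation': array([ 1.18609607e-01,  9.92940506e-01, -9.35811888e-04, -1.92286074e-04]), 'ft_force': array([0.54795615, 0.36489015, 0.30428348]), 'wrist_torque': array([ 0.03177463, -0.00749339, -0.0278877 ]), 'grip_force': 0.0, 'width': 0.9964652697138566}
```

View pics/side0.png

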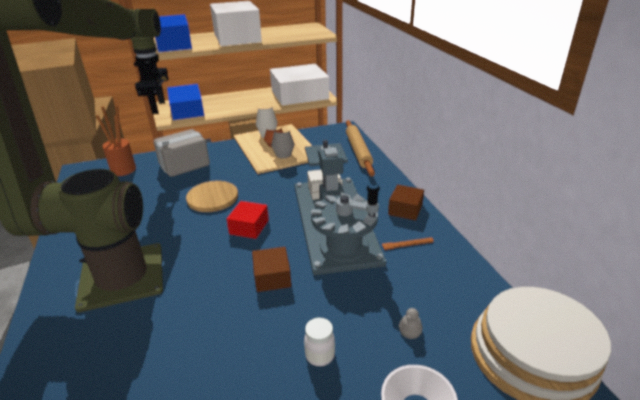

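View pics/top0.png

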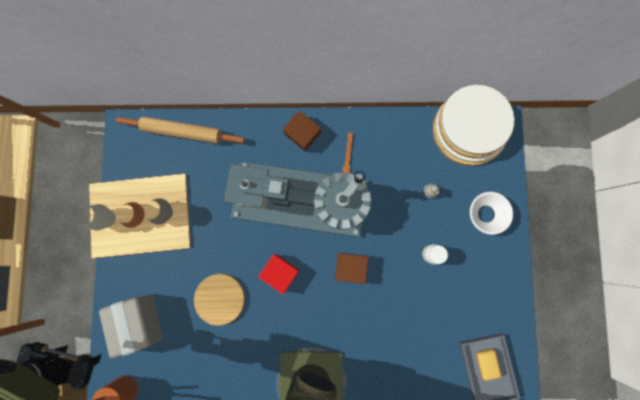

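The press shows at about (343,199) in the top view, with its crank hub there and a dark grip near (360,178). In the side view the grip is at (373,190). I'll enlarge both views to check.

```bash
python3 - <<'E'
import cv2,numpy as np
a=cv2.imread("pics/side0.png")[130:280,290:440];b=cv2.imread("pics/top0.png")[150:250,220:390]
a=cv2.resize(a,(400,400),interpolation=cv2.INTER_CUBIC);b=cv2.resize(b,(680,400)[0:2],interpolation=cv2.INTER_CUBIC)[:,280:]
cv2.imwrite("pics/crop0.png",np.hstack([a,b]))
E
```

```text
(no output)
```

View pics/crop0.png

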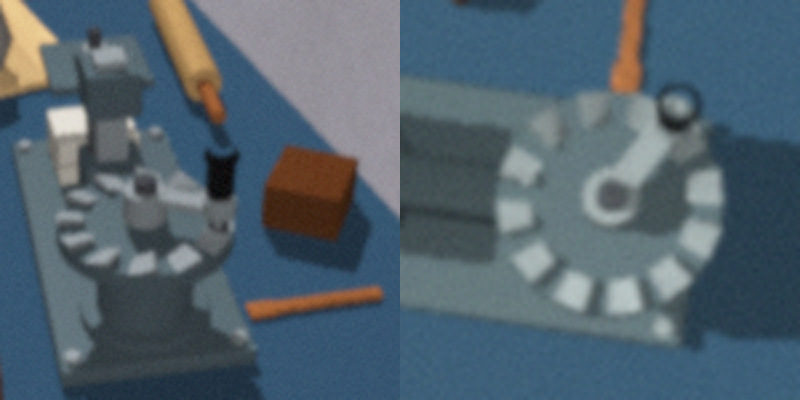

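The crop confirms the black grip: side px about (373,197), top px about (359.5,176.5). The hub is at top px (342.5,199). The white plaster mould sits behind the column, and the brown and red blocks are look-alikes. Next I turn these pixels into positions.

```bash
cat > h.py <<'E'
import numpy as np,cv2
def ray(c,p):
    d=c["R"].T@np.linalg.inv(c["mtx"])@np.array([p[0],p[1],1.]);return -c["R"].T@c["t"],d
def plane(c,p,z):
    o,d=ray(c,p);return o+d*(z-o[2])/d[2]
def tri(c1,p1,c2,p2):
    P=[c["mtx"]@np.c_[c["R"],c["t"]] for c in(c1,c2)]
    X=cv2.triangulatePoints(P[0],P[1],np.array(p1,float),np.array(p2,float)).ravel();return X[:3]/X[3]
def proj(c,X):
    u=c["mtx"]@(c["R"]@np.array(X,float)+c["t"]);return u[:2]/u[2]
E
python3 - <<'E'
from h import *
T=dict(np.load("top.npz"));S=dict(np.load("side.npz"))
# dark grip masks
for n,c,(x0,x1,y0,y1) in(("S",S,(360,385,180,210)),("T",T,(348,372,165,190))):
    g=c["img"][y0:y1,x0:x1].max(2);m=(g<45).astype(np.uint8)
    ys,xs=np.nonzero(m);print(n,len(xs),xs.mean()+x0,ys.mean()+y0,xs.min()+x0,xs.max()+x0,ys.min()+y0,ys.max()+y0)
print("grip top plane231",plane(T,(359.5,176.5),231))
print("side plane206",plane(S,(372.9,196.),206))
print("tri top", tri(T,(359.5,176.5),S,(373,187.5)))
print("ring",plane(T,(342.5,200.8),144),"hub",plane(T,(342.5,198.8),190))
for d in((497,203),(723,203),(610,92),(610,315)):
    print(plane(T,((280+d[0]-400)/4+220,d[1]/4+150),144)) 
for px in((228,202),(365,235),(237,163)): print("bed",plane(T,px,20))
E
```

```text
S 146 372.3493150684931 195.76712328767124 368 378 188 204
T 6 357.8333333333333 180.66666666666666 356 360 180 181
grip top plane231 [ 649.41106991 -151.07400285  231.        ]
side plane206 [ 650.93349404 -156.45649528  206.        ]
tri top [ 651.30649197 -151.72594089  227.94126289]
ring [ 590.10008462 -104.64867872  144.        ] hub [ 590.32612134 -103.0959244   190.        ]
[590.68263225 -17.11533093 144.        ]
[ 589.8309107  -191.91290948  144.        ]
[ 677.59296692 -105.38449916  144.        ]
[ 503.6232918  -103.92140365  144.        ]
bed [603.38535757 286.48020732  20.        ]
bed [ 488.21739403 -184.33275003   20.        ]
bed [740.6347366  258.48615644  20.        ]
```

Emit:
{"name": "play_rows", "arguments": {"moves": [1, 0, 0, 0.04, 0, 0, 0, 1, 0, -0.02, 0.075, 0, 0, 0, 1, 0.025, -0.055, 0.085, 0, 0, 0, 1, 0.047, -0.09, 0.085, 0, 0, 0, 1, 0.069, -0.125, 0.085, 0, 0, 0, 1, 0.091, -0.16, 0.085, 0, 0, 0, 1, 0.113, -0.195, 0.085, 0, 0, 0, 1, 0.135, -0.23, 0.085, 0, 0, 0, 1, 0.157, -0.265, 0.085, 0, 0, 0, 1, 0.18, -0.3, 0.085, 0, 0, 0]}}

```text
clock: 0.93
tool_pos: [333.0, 330.3, 307.3]
orientation: [0.118, 0.993, -0.0, -0.0]
ft_force: [0.4, -0.1, 0.3]
width: 1.002
grip_force: 0.0
```

```bash
python3 - <<'E'
from h import *
S=dict(np.load("side.npz"));T=dict(np.load("top.npz"))
a=cv2.imread("pics/side0.png")[130:210,280:370]
cv2.imwrite("pics/crop1.png",cv2.resize(a,None,fx=7,fy=7,interpolation=cv2.INTER_CUBIC))
E
```

```text
(no output)
```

View pics/crop1.png

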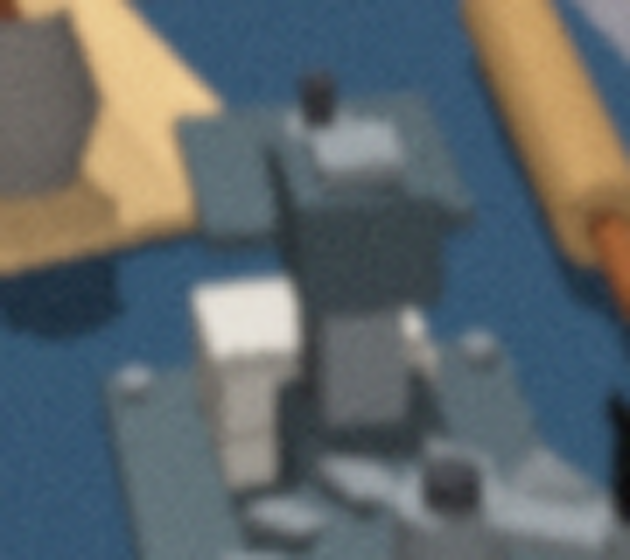

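```bash
python3 - <<'E'
from h import *
S=dict(np.load("side.npz"));T=dict(np.load("top.npz"))
q=lambda X:((proj(S,X)-[280,130])*7).round()
A=np.array([590,-103.5,0])
# yaw from bed edges in top (z=20)
g=[plane(T,p,20)[:2] for p in((231,216),(362,235.5))];print(g, "yaw",np.arctan2(-(g[0]-g[1])[0],(g[0]-g[1])[1])*-1)
for yaw in(0.1,0.13):
    ey=np.array([np.sin(yaw),np.cos(yaw),0]);ex=np.array([np.cos(yaw),-np.sin(yaw),0]);H=A+300*ey
    print(yaw,H)
    for n,(u,v,z) in dict(mFL=(-50,-45,78),mFR=(50,-45,78),mBL=(-50,45,78),colTL=(-20,-120,220),col=(20,-120,220)).items(): print(n,q(H+u*ex+v*ey+[0,0,z]))
    for z in(150,160,170,180): print(z,"plate FL,FR,BLtop",q(H-60*ex-60*ey+[0,0,z]),q(H+60*ex-60*ey+[0,0,z]),q(H-60*ex+60*ey+[0,0,z+12]),
        "footbot L,R,F",q(H-30*ex+[0,0,z-11]),q(H-30*ex+[0,0,z-52]),q(H+30*ex+[0,0,z-52]),q(H-30*ey+[0,0,z-52]))
E
```

```text
[array([554.79688641, 274.81213894]), array([ 486.5542832 , -174.13953858])] yaw 0.15084960310620033
0.1 [619.95002499 195.00124958   0.        ]
mFL [191. 383.]
mFR [407. 355.]
mBL [157. 287.]
colTL [283. 169.]
col [379. 158.]
150 plate FL,FR,BLtop [168. 262.] [437. 229.] [121. 116.] footbot L,R,F [211. 212.] [214. 291.] [342. 275.] [292. 315.]
160 plate FL,FR,BLtop [167. 241.] [437. 209.] [120.  96.] footbot L,R,F [210. 193.] [214. 272.] [341. 256.] [291. 296.]
170 plate FL,FR,BLtop [166. 221.] [437. 188.] [119.  77.] footbot L,R,F [210. 173.] [213. 253.] [341. 237.] [291. 276.]
180 plate FL,FR,BLtop [165. 200.] [437. 168.] [118.  57.] footbot L,R,F [209. 153.] [212. 234.] [341. 218.] [290. 257.]
0.13 [628.89024279 193.96856811   0.        ]
mFL [207. 379.]
mFR [424. 355.]
mBL [178. 283.]
colTL [296. 167.]
col [392. 157.]
150 plate FL,FR,BLtop [184. 258.] [454. 229.] [144. 112.] footbot L,R,F [230. 209.] [233. 288.] [361. 274.] [309. 313.]
160 plate FL,FR,BLtop [183. 237.] [454. 209.] [143.  92.] footbot L,R,F [230. 189.] [233. 269.] [361. 255.] [309. 294.]
170 plate FL,FR,BLtop [182. 217.] [454. 189.] [142.  73.] footbot L,R,F [229. 170.] [232. 250.] [361. 236.] [308. 274.]
180 plate FL,FR,BLtop [181. 196.] [454. 168.] [141.  53.] footbot L,R,F [228. 150.] [231. 230.] [360. 217.] [308. 255.]
```

Emit:
{"name": "play_rows", "arguments": {"moves": [1, 0.022, -0.035, 0, 0, 0, 0, 1, 0.044, -0.07, 0, 0, 0, 0, 1, 0.066, -0.105, 0, 0, 0, 0, 1, 0.088, -0.14, 0, 0, 0, 0, 1, 0.11, -0.175, 0, 0, 0, 0, 1, 0.132, -0.21, 0, 0, 0, 0, 1, 0.154, -0.245, 0, 0, 0, 0, 1, 0.176, -0.28, 0, 0, 0, 0, 1, 0.198, -0.315, 0, 0, 0, 0, 1, 0.22, -0.35, 0, 0, 0, 0]}}

```text
clock: 1.77
tool_pos: [553.2, -19.8, 307.2]
orientation: [0.119, 0.993, 0.0, -0.0]
ft_force: [-0.1, 0.5, 0.8]
width: 0.999
grip_force: 0.0
```

Emit:
{"name": "play_rows", "arguments": {"moves": [1, 0.024, -0.033, 0, 0, 0, 0, 1, 0.048, -0.066, 0, 0, 0, 0, 1, 0.073, -0.099, 0, 0, 0, 0, 1, 0.097, -0.1315, 0, 0, 0, 0, 1, 0.097, -0.1315, -0.02, 0, 0, 0, 1, 0.097, -0.1315, -0.04, 0, 0, 0, 1, 0.097, -0.1315, -0.05, 0, 0, 0, 1, 0.097, -0.1315, -0.057, 0, 0, 0, 1, 0.097, -0.1315, -0.057, 0, 0, 0, 1, 0.097, -0.1315, -0.057, 0, 0, 0]}}

```text
clock: 2.6
tool_pos: [649.7, -148.7, 251.0]
orientation: [0.118, 0.993, -0.0, 0.0]
ft_force: [0.1, -0.1, -0.3]
width: 0.999
grip_force: 0.0
```

```bash
python3 - <<'E'
from station import env
from h import *
c=env.capture("side");cv2.imwrite("pics/s1.png",c["img"])
t=env.capture("top")
a=cv2.resize(c["img"][130:230,310:430],(480,400),interpolation=cv2.INTER_CUBIC)
b=cv2.resize(t["img"][140:230,310:382],(320,400),interpolation=cv2.INTER_CUBIC)
cv2.imwrite("pics/c2.png",np.hstack([a,b]))
print(env.observe()["tool_pos"],"rim centre expected side",(proj(c,[650,-151.5,231])-[310,130])*4)
s=dict(np.load("side.npz"))["img"]
big=cv2.resize(s[130:210,280:370],None,fx=7,fy=7,interpolation=cv2.INTER_CUBIC)
for x in(235,250,260,270,280): print(x,[big[y,x].tolist() for y in range(225,300,10)])
E
```

```text
[ 650.27801435 -148.9763556   252.53588976] rim centre expected side [248.71471743 226.26564834]
235 [[112, 105, 88], [86, 80, 66], [81, 71, 57], [98, 79, 54], [115, 87, 54], [126, 106, 83], [177, 179, 174], [210, 219, 223]]
250 [[114, 105, 91], [86, 80, 67], [80, 69, 54], [102, 82, 53], [116, 90, 58], [137, 118, 98], [186, 188, 186], [210, 219, 224]]
260 [[109, 102, 87], [86, 79, 67], [83, 71, 54], [103, 83, 53], [118, 89, 62], [139, 122, 105], [190, 192, 192], [213, 221, 227]]
270 [[94, 89, 77], [74, 68, 55], [83, 74, 56], [101, 78, 52], [115, 91, 59], [141, 126, 110], [194, 196, 197], [213, 221, 225]]
280 [[68, 64, 55], [62, 56, 47], [67, 59, 47], [78, 64, 44], [94, 77, 55], [132, 123, 111], [188, 192, 194], [212, 220, 223]]
```

View pics/c2.png

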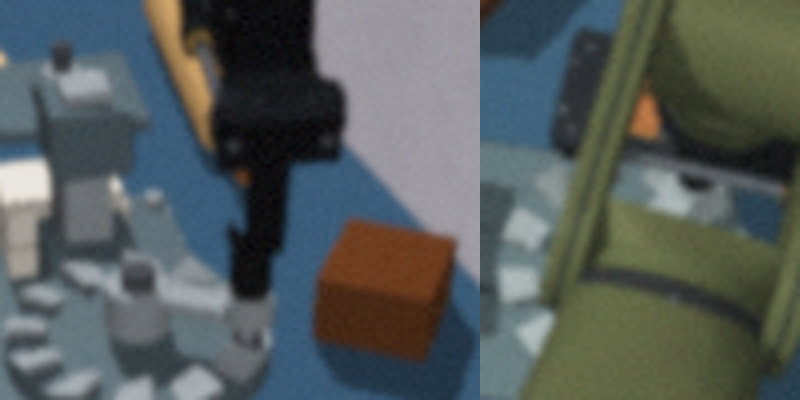

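Emit:
{"name": "play_rows", "arguments": {"moves": [1, 0, -0.0015, -0.01, 0, 0, 0, 1, 0, -0.0015, -0.02, 0, 0, 0, 1, 0, -0.0015, -0.03, 0, 0, 0, 1, 0, -0.0015, -0.04, 0, 0, 0, 1, 0, -0.0015, -0.05, 0, 0, 0, 1, 0, -0.0015, -0.0555, 0, 0, 0, 1, 0, -0.0015, -0.0555, 0, 0, 0, 0.7, 0, -0.0015, -0.0555, 0, 0, 0, 0.45, 0, -0.0015, -0.0555, 0, 0, 0, 0.4, 0, -0.0015, -0.0555, 0, 0, 0]}}

```text
clock: 3.53
tool_pos: [650.3, -150.9, 196.1]
orientation: [0.119, 0.993, -0.0, 0.001]
ft_force: [0.6, 0.7, 0.8]
width: 0.843
grip_force: 0.0
```

Emit:
{"name": "play_rows", "arguments": {"moves": [0.35, 0, 0, 0, 0, 0, 0, 0.3, 0, 0, 0, 0, 0, 0, 0.25, 0, 0, 0, 0, 0, 0, 0.2, 0, 0, 0, 0, 0, 0, 0.1, 0, 0, 0, 0, 0, 0, 0, 0, 0, 0, 0, 0, 0, 0, 0, 0, 0, 0, 0, 0, 0, 0, 0, 0, 0, 0, 0, 0, 0, 0, 0, 0, 0, 0, 0, 0, 0, 0, 0, 0, 0]}}

```text
clock: 4.37
tool_pos: [649.8, -150.6, 195.1]
orientation: [0.119, 0.993, 0.0, -0.0]
ft_force: [0.5, 0.2, -0.4]
width: 0.329
grip_force: 30.0
```

```bash
python3 - <<'E'
from station import env
o=env.observe();print({k:(v if not hasattr(v,'round') else v.round(3)) for k,v in o.items()})
E
```

```text
{'clock': 4.3667, 'joints': array([-0.308,  0.178,  1.637,  0.   ,  1.327, -1.641]), 'joint_vel': array([ 0.001,  0.001,  0.002, -0.   ,  0.   , -0.002]), 'joint_efforts': array([-3.2300e-01, -4.3742e+01, -3.5547e+01, -1.6400e-01,  6.4000e-02,
        1.0000e-03]), 'tool_pos': array([ 649.768, -150.648,  195.119]), 'orientation': array([ 0.119,  0.993,  0.   , -0.   ]), 'ft_force': array([ 0.506,  0.192, -0.429]), 'wrist_torque': array([0.081, 0.026, 0.003]), 'grip_force': 30.000115698203444, 'width': 0.3294631693005799}
```

Emit:
{"name": "play_rows", "arguments": {"moves": [0.5, 0, 0, 0, 0, 0, 0, 0.5, 0, 0, 0, 0, 0, 0, 0.5, 0, 0, -0.002, 0, 0, 0, 0.5, 0, 0, -0.0035, 0, 0, 0, 0.4, 0, 0, -0.0035, 0, 0, 0, 0.3, 0, 0, -0.0035, 0, 0, 0, 0, 0, 0, -0.0035, 0, 0, 0, 0, 0, 0, -0.0035, 0, 0, 0, 0, 0, 0, -0.0035, 0, 0, 0, 0, 0, 0, -0.0035, 0, 0, 0]}}

```text
clock: 5.2
tool_pos: [649.7, -150.7, 191.6]
orientation: [0.119, 0.993, 0.0, -0.0]
ft_force: [1.2, 0.2, -0.7]
width: 0.335
grip_force: 30.0
```

Emit:
{"name": "play_rows", "arguments": {"moves": [0, 0, 0, 0.001, 0, 0, 0, 0, 0, 0, 0.002, 0, 0, 0, 0, 0, 0, 0.003, 0, 0, 0, 0, 0, 0, 0.004, 0, 0, 0, 0, 0, 0, 0.005, 0, 0, 0, 0, 0, 0, 0.006, 0, 0, 0, 0, 0, 0, 0.006, 0, 0, 0, 0, 0, 0, 0.006, 0, 0, 0, 0, 0, 0, 0.006, 0, 0, 0, 0, 0, 0, 0.006, 0, 0, 0]}}

```text
clock: 6.03
tool_pos: [649.4, -150.7, 197.5]
orientation: [0.119, 0.993, 0.0, -0.0]
ft_force: [0.6, -0.3, -12.2]
width: 0.331
grip_force: 30.0
```

Emit:
{"name": "play_rows", "arguments": {"moves": [0, 0, 0, 0.001, 0, 0, 0, 0, 0, 0, 0.002, 0, 0, 0, 0, 0, 0, 0.003, 0, 0, 0, 0, 0, 0, 0.004, 0, 0, 0, 0, 0, 0, 0.005, 0, 0, 0, 0, 0, 0, 0.006, 0, 0, 0, 0, 0, 0, 0.007, 0, 0, 0, 0, 0, 0, 0.007, 0, 0, 0, 0, 0, 0, 0.007, 0, 0, 0, 0, 0, 0, 0.007, 0, 0, 0]}}

```text
clock: 6.87
tool_pos: [648.2, -152.9, 205.7]
orientation: [0.119, 0.993, -0.002, -0.001]
ft_force: [-6.0, -5.7, -6.8]
width: 0.333
grip_force: 30.0
```

```bash
cat > arc.py <<'E'
import numpy as np,sys
C=np.array([590,-104.]) if len(sys.argv)<5 else np.array([float(sys.argv[3]),float(sys.argv[4])])
def rows(a0,da,n=10,r=75.):
    a=a0-da*np.arange(1,n+1);p=np.c_[np.cos(a),np.sin(a)]*r;p0=np.array([np.cos(a0),np.sin(a0)])*r
    return ((p-p0)/1000).round(4)
E
python3 - <<'E'
from arc import *
a=np.arctan2(-151.3+104,650-590);print(a,np.hypot(60,47.3));print(rows(a,0.03).tolist())
E
```

```text
-0.6675865262726451 76.40215965533959
[[-0.0014, -0.0017], [-0.0029, -0.0034], [-0.0044, -0.0051], [-0.006, -0.0067], [-0.0076, -0.0083], [-0.0093, -0.0098], [-0.011, -0.0113], [-0.0127, -0.0127], [-0.0145, -0.014], [-0.0164, -0.0153]]
```

Emit:
{"name": "play_rows", "arguments": {"moves": [0, -0.0014, -0.0017, 0, 0, 0, 0, 0, -0.0029, -0.0034, 0, 0, 0, 0, 0, -0.0044, -0.0051, 0, 0, 0, 0, 0, -0.006, -0.0067, 0, 0, 0, 0, 0, -0.0076, -0.0083, 0, 0, 0, 0, 0, -0.0093, -0.0098, 0, 0, 0, 0, 0, -0.011, -0.0113, 0, 0, 0, 0, 0, -0.0127, -0.0127, 0, 0, 0, 0, 0, -0.0145, -0.014, 0, 0, 0, 0, 0, -0.0164, -0.0153, 0, 0, 0, 0]}}

```text
clock: 7.7
tool_pos: [631.3, -167.4, 205.4]
orientation: [0.119, 0.993, -0.001, -0.002]
ft_force: [-7.9, -2.7, -7.6]
width: 0.334
grip_force: 30.0
```

```bash
python3 - <<'E'
from arc import *
a=-0.6676-.3
for k in range(4):
    print(round(a,3),[v for p in rows(a,0.05) for v in p]);a-=.5
E
```

```text
-0.968 [np.float64(-0.0031), np.float64(-0.002), np.float64(-0.0064), np.float64(-0.0039), np.float64(-0.0097), np.float64(-0.0057), np.float64(-0.0131), np.float64(-0.0072), np.float64(-0.0166), np.float64(-0.0086), np.float64(-0.0202), np.float64(-0.0098), np.float64(-0.0238), np.float64(-0.0108), np.float64(-0.0274), np.float64(-0.0117), np.float64(-0.0311), np.float64(-0.0124), np.float64(-0.0348), np.float64(-0.0128)]
-1.468 [np.float64(-0.0037), np.float64(-0.0003), np.float64(-0.0075), np.float64(-0.0004), np.float64(-0.0112), np.float64(-0.0003), np.float64(-0.015), np.float64(-0.0), np.float64(-0.0187), np.float64(0.0004), np.float64(-0.0224), np.float64(0.001), np.float64(-0.026), np.float64(0.0019), np.float64(-0.0297), np.float64(0.0029), np.float64(-0.0332), np.float64(0.0041), np.float64(-0.0367), np.float64(0.0054)]
-1.968 [np.float64(-0.0034), np.float64(0.0015), np.float64(-0.0068), np.float64(0.0032), np.float64(-0.01), np.float64(0.0051), np.float64(-0.0132), np.float64(0.0071), np.float64(-0.0162), np.float64(0.0093), np.float64(-0.0191), np.float64(0.0117), np.float64(-0.022), np.float64(0.0141), np.float64(-0.0246), np.float64(0.0167), np.float64(-0.0272), np.float64(0.0195), np.float64(-0.0296), np.float64(0.0224)]
-2.468 [np.float64(-0.0023), np.float64(0.003), np.float64(-0.0044), np.float64(0.0061), np.float64(-0.0063), np.float64(0.0093), np.float64(-0.0081), np.float64(0.0126), np.float64(-0.0098), np.float64(0.016), np.float64(-0.0112), np.float64(0.0194), np.float64(-0.0125), np.float64(0.0229), np.float64(-0.0136), np.float64(0.0265), np.float64(-0.0145), np.float64(0.0301), np.float64(-0.0153), np.float64(0.0338)]
```

Emit:
{"name": "play_rows", "arguments": {"moves": [0, -0.0031, -0.002, 0, 0, 0, 0, 0, -0.0064, -0.0039, 0, 0, 0, 0, 0, -0.0097, -0.0057, 0, 0, 0, 0, 0, -0.0131, -0.0072, 0, 0, 0, 0, 0, -0.0166, -0.0086, 0, 0, 0, 0, 0, -0.0202, -0.0098, 0, 0, 0, 0, 0, -0.0238, -0.0108, 0, 0, 0, 0, 0, -0.0274, -0.0117, 0, 0, 0, 0, 0, -0.0311, -0.0124, 0, 0, 0, 0, 0, -0.0348, -0.0128, 0, 0, 0, 0]}}

```text
clock: 8.53
tool_pos: [596.2, -178.7, 205.0]
orientation: [0.119, 0.993, 0.0, -0.003]
ft_force: [-7.9, 0.1, -6.8]
width: 0.328
grip_force: 30.0
```

Emit:
{"name": "play_rows", "arguments": {"moves": [0, -0.0037, -0.0003, 0, 0, 0, 0, 0, -0.0075, -0.0004, 0, 0, 0, 0, 0, -0.0112, -0.0003, 0, 0, 0, 0, 0, -0.015, 0, 0, 0, 0, 0, 0, -0.0187, 0.0004, 0, 0, 0, 0, 0, -0.0224, 0.001, 0, 0, 0, 0, 0, -0.026, 0.0019, 0, 0, 0, 0, 0, -0.0297, 0.0029, 0, 0, 0, 0, 0, -0.0332, 0.0041, 0, 0, 0, 0, 0, -0.0367, 0.0054, 0, 0, 0, 0]}}

```text
clock: 9.37
tool_pos: [559.9, -171.8, 205.0]
orientation: [0.119, 0.993, 0.002, -0.002]
ft_force: [-5.9, 4.4, -7.5]
width: 0.334
grip_force: 30.0
```

Emit:
{"name": "play_rows", "arguments": {"moves": [0, -0.0034, 0.0015, 0, 0, 0, 0, 0, -0.0068, 0.0032, 0, 0, 0, 0, 0, -0.01, 0.0051, 0, 0, 0, 0, 0, -0.0132, 0.0071, 0, 0, 0, 0, 0, -0.0162, 0.0093, 0, 0, 0, 0, 0, -0.0191, 0.0117, 0, 0, 0, 0, 0, -0.022, 0.0141, 0, 0, 0, 0, 0, -0.0246, 0.0167, 0, 0, 0, 0, 0, -0.0272, 0.0195, 0, 0, 0, 0, 0, -0.0296, 0.0224, 0, 0, 0, 0]}}

```text
clock: 10.2
tool_pos: [531.3, -148.5, 205.3]
orientation: [0.118, 0.993, 0.002, -0.001]
ft_force: [-2.3, 7.7, -7.8]
width: 0.331
grip_force: 30.0
```

```bash
python3 - <<'E'
from station import env
from h import *
c=env.capture("side")
a=cv2.resize(c["img"][135:215,285:375],None,fx=7,fy=7,interpolation=cv2.INTER_CUBIC)
cv2.imwrite("pics/c3.png",a)
A=np.array([590,-104,0]);yaw=.16
ey=np.array([np.sin(yaw),np.cos(yaw),0]);ex=np.array([np.cos(yaw),-np.sin(yaw),0]);H=A+300*ey
for z in(100,110,120,130):
  print(z,[((proj(c,H+X)-[285,135])*7).round() for X in(-60*ex-60*ey+[0,0,z],60*ex-60*ey+[0,0,z],-60*ex+60*ey+[0,0,z+12])])
E
```

```text
100 [array([170., 318.]), array([435., 293.]), array([136., 169.])]
110 [array([169., 299.]), array([435., 274.]), array([135., 150.])]
120 [array([168., 279.]), array([435., 254.]), array([135., 131.])]
130 [array([167., 260.]), array([435., 235.]), array([134., 112.])]
```

View pics/c3.png

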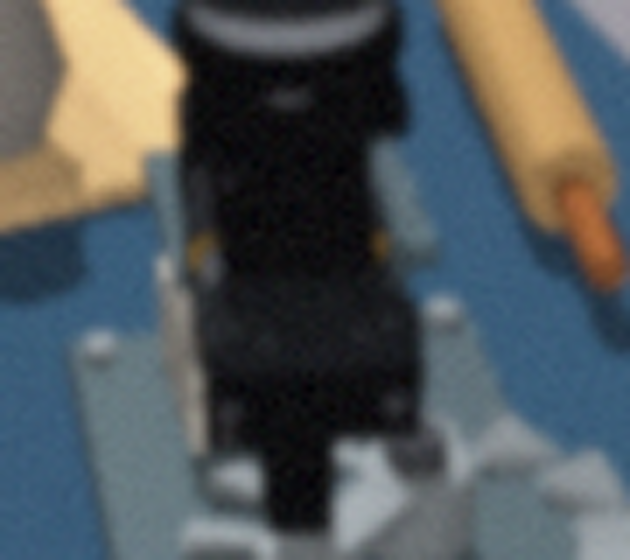

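```bash
python3 - <<'E'
from arc import *
a=-2.468
for k in range(24):
    p=rows(a,0.07,1)[0];a-=.07;print(round(a,3),float(p[0]),float(p[1]),"t",np.sin(a).round(2),-np.cos(a).round(2))
E
```

```text
-2.538 -0.0031 0.0042 t -0.57 0.82
-2.608 -0.0028 0.0044 t -0.51 0.86
-2.678 -0.0025 0.0046 t -0.45 0.89
-2.748 -0.0022 0.0048 t -0.38 0.92
-2.818 -0.0018 0.0049 t -0.32 0.95
-2.888 -0.0015 0.005 t -0.25 0.97
-2.958 -0.0011 0.0051 t -0.18 0.98
-3.028 -0.0008 0.0052 t -0.11 0.99
-3.098 -0.0004 0.0052 t -0.04 1.0
-3.168 -0.0 0.0052 t 0.03 1.0
-3.238 0.0003 0.0052 t 0.1 1.0
-3.308 0.0007 0.0052 t 0.17 0.99
-3.378 0.0011 0.0051 t 0.23 0.97
-3.448 0.0014 0.0051 t 0.3 0.95
-3.518 0.0018 0.0049 t 0.37 0.93
-3.588 0.0021 0.0048 t 0.43 0.9
-3.658 0.0024 0.0047 t 0.49 0.87
-3.728 0.0027 0.0045 t 0.55 0.83
-3.798 0.0031 0.0043 t 0.61 0.79
-3.868 0.0033 0.004 t 0.66 0.75
-3.938 0.0036 0.0038 t 0.71 0.7
-4.008 0.0039 0.0035 t 0.76 0.65
-4.078 0.0041 0.0033 t 0.81 0.59
-4.148 0.0043 0.003 t 0.84 0.53
```

Emit:
{"name": "play_rows", "arguments": {"moves": [0, -0.0005, 0.0007, 0, 0, 0, 0, 0, -0.001, 0.0014, 0, 0, 0, 0, 0, -0.0015, 0.0021, 0, 0, 0, 0, 0, -0.002, 0.0028, 0, 0, 0, 0, 0, -0.0025, 0.0035, 0, 0, 0, 0, 0, -0.003, 0.0042, 0, 0, 0, 0, 0, -0.003, 0.0042, 0, 0, 0, 0, 0, -0.003, 0.0042, 0, 0, 0, 0, 0, -0.003, 0.0042, 0, 0, 0, 0, 0, -0.003, 0.0042, 0, 0, 0, 0]}}

```text
clock: 11.08
tool_pos: [528.5, -144.3, 205.4]
orientation: [0.118, 0.993, 0.003, -0.001]
ft_force: [-2.4, 7.6, -7.1]
width: 0.331
grip_force: 30.0
```

Emit:
{"name": "play_rows", "arguments": {"moves": [0, -0.0005, 0.0008, 0, 0, 0, 0, 0, -0.001, 0.0016, 0, 0, 0, 0, 0, -0.0015, 0.0024, 0, 0, 0, 0, 0, -0.002, 0.0032, 0, 0, 0, 0, 0, -0.0025, 0.0039, 0, 0, 0, 0, 0, -0.0028, 0.0044, 0, 0, 0, 0, 0, -0.0028, 0.0044, 0, 0, 0, 0, 0, -0.0028, 0.0044, 0, 0, 0, 0, 0, -0.0028, 0.0044, 0, 0, 0, 0, 0, -0.0028, 0.0044, 0, 0, 0, 0]}}

```text
clock: 11.92
tool_pos: [525.8, -139.9, 205.5]
orientation: [0.118, 0.993, 0.003, -0.001]
ft_force: [-2.4, 7.3, -6.9]
width: 0.332
grip_force: 30.0
```

Emit:
{"name": "play_rows", "arguments": {"moves": [0, -0.0005, 0.0008, 0, 0, 0, 0, 0, -0.001, 0.0016, 0, 0, 0, 0, 0, -0.0014, 0.0024, 0, 0, 0, 0, 0, -0.0018, 0.0032, 0, 0, 0, 0, 0, -0.0022, 0.004, 0, 0, 0, 0, 0, -0.0025, 0.0046, 0, 0, 0, 0, 0, -0.0025, 0.0046, 0, 0, 0, 0, 0, -0.0025, 0.0046, 0, 0, 0, 0, 0, -0.0025, 0.0046, 0, 0, 0, 0, 0, -0.0025, 0.0046, 0, 0, 0, 0]}}

```text
clock: 12.75
tool_pos: [523.5, -135.3, 205.5]
orientation: [0.118, 0.993, 0.003, -0.001]
ft_force: [-2.7, 8.3, -7.1]
width: 0.332
grip_force: 30.0
```

Emit:
{"name": "play_rows", "arguments": {"moves": [0, -0.0004, 0.0008, 0, 0, 0, 0, 0, -0.0008, 0.0016, 0, 0, 0, 0, 0, -0.0012, 0.0024, 0, 0, 0, 0, 0, -0.0016, 0.0032, 0, 0, 0, 0, 0, -0.0019, 0.004, 0, 0, 0, 0, 0, -0.0022, 0.0048, 0, 0, 0, 0, 0, -0.0022, 0.0048, 0, 0, 0, 0, 0, -0.0022, 0.0048, 0, 0, 0, 0, 0, -0.0022, 0.0048, 0, 0, 0, 0, 0, -0.0022, 0.0048, 0, 0, 0, 0]}}

```text
clock: 13.58
tool_pos: [521.4, -130.5, 205.6]
orientation: [0.118, 0.993, 0.003, -0.0]
ft_force: [-1.9, 8.5, -7.4]
width: 0.33
grip_force: 30.0
```

Emit:
{"name": "play_rows", "arguments": {"moves": [0, -0.0003, 0.0008, 0, 0, 0, 0, 0, -0.0006, 0.0016, 0, 0, 0, 0, 0, -0.0009, 0.0024, 0, 0, 0, 0, 0, -0.0012, 0.0032, 0, 0, 0, 0, 0, -0.0015, 0.004, 0, 0, 0, 0, 0, -0.0018, 0.0049, 0, 0, 0, 0, 0, -0.0018, 0.0049, 0, 0, 0, 0, 0, -0.0018, 0.0049, 0, 0, 0, 0, 0, -0.0018, 0.0049, 0, 0, 0, 0, 0, -0.0018, 0.0049, 0, 0, 0, 0]}}

```text
clock: 14.42
tool_pos: [519.8, -125.5, 205.7]
orientation: [0.118, 0.993, 0.003, -0.0]
ft_force: [-2.3, 8.8, -7.0]
width: 0.332
grip_force: 30.0
```

Emit:
{"name": "play_rows", "arguments": {"moves": [0, -0.0003, 0.0009, 0, 0, 0, 0, 0, -0.0006, 0.0018, 0, 0, 0, 0, 0, -0.0009, 0.0027, 0, 0, 0, 0, 0, -0.0011, 0.0036, 0, 0, 0, 0, 0, -0.0013, 0.0043, 0, 0, 0, 0, 0, -0.0015, 0.005, 0, 0, 0, 0, 0, -0.0015, 0.005, 0, 0, 0, 0, 0, -0.0015, 0.005, 0, 0, 0, 0, 0, -0.0015, 0.005, 0, 0, 0, 0, 0, -0.0015, 0.005, 0, 0, 0, 0]}}

```text
clock: 15.25
tool_pos: [518.4, -120.6, 205.8]
orientation: [0.118, 0.993, 0.003, -0.0]
ft_force: [-0.9, 8.3, -7.1]
width: 0.329
grip_force: 30.0
```

Emit:
{"name": "play_rows", "arguments": {"moves": [0, -0.0002, 0.0009, 0, 0, 0, 0, 0, -0.0004, 0.0018, 0, 0, 0, 0, 0, -0.0006, 0.0027, 0, 0, 0, 0, 0, -0.0008, 0.0036, 0, 0, 0, 0, 0, -0.001, 0.0044, 0, 0, 0, 0, 0, -0.0011, 0.0051, 0, 0, 0, 0, 0, -0.0011, 0.0051, 0, 0, 0, 0, 0, -0.0011, 0.0051, 0, 0, 0, 0, 0, -0.0011, 0.0051, 0, 0, 0, 0, 0, -0.0011, 0.0051, 0, 0, 0, 0]}}

```text
clock: 16.08
tool_pos: [517.4, -115.5, 205.9]
orientation: [0.118, 0.993, 0.003, 0.0]
ft_force: [-0.1, 9.5, -7.0]
width: 0.333
grip_force: 30.0
```

Emit:
{"name": "play_rows", "arguments": {"moves": [0, -0.0002, 0.0009, 0, 0, 0, 0, 0, -0.0004, 0.0018, 0, 0, 0, 0, 0, -0.0005, 0.0027, 0, 0, 0, 0, 0, -0.0006, 0.0036, 0, 0, 0, 0, 0, -0.0007, 0.0044, 0, 0, 0, 0, 0, -0.0008, 0.0052, 0, 0, 0, 0, 0, -0.0008, 0.0052, 0, 0, 0, 0, 0, -0.0008, 0.0052, 0, 0, 0, 0, 0, -0.0008, 0.0052, 0, 0, 0, 0, 0, -0.0008, 0.0052, 0, 0, 0, 0]}}

```text
clock: 16.92
tool_pos: [516.8, -110.3, 206.0]
orientation: [0.118, 0.993, 0.003, 0.0]
ft_force: [-0.8, 9.1, -8.1]
width: 0.331
grip_force: 30.0
```

Emit:
{"name": "play_rows", "arguments": {"moves": [0, -0.0001, 0.0009, 0, 0, 0, 0, 0, -0.0002, 0.0018, 0, 0, 0, 0, 0, -0.0003, 0.0027, 0, 0, 0, 0, 0, -0.0003, 0.0036, 0, 0, 0, 0, 0, -0.0004, 0.0044, 0, 0, 0, 0, 0, -0.0004, 0.0052, 0, 0, 0, 0, 0, -0.0004, 0.0052, 0, 0, 0, 0, 0, -0.0004, 0.0052, 0, 0, 0, 0, 0, -0.0004, 0.0052, 0, 0, 0, 0, 0, -0.0004, 0.0052, 0, 0, 0, 0]}}

```text
clock: 17.75
tool_pos: [516.5, -105.1, 206.0]
orientation: [0.118, 0.993, 0.003, 0.001]
ft_force: [0.6, 8.0, -7.7]
width: 0.332
grip_force: 30.0
```

Emit:
{"name": "play_rows", "arguments": {"moves": [0, 0, 0.0009, 0, 0, 0, 0, 0, 0, 0.0018, 0, 0, 0, 0, 0, 0, 0.0027, 0, 0, 0, 0, 0, 0, 0.0036, 0, 0, 0, 0, 0, 0, 0.0044, 0, 0, 0, 0, 0, 0, 0.005, 0, 0, 0, 0, 0, 0, 0.005, 0, 0, 0, 0, 0, 0, 0.005, 0, 0, 0, 0, 0, 0, 0.005, 0, 0, 0, 0, 0, 0, 0.005, 0, 0, 0, 0]}}

```text
clock: 18.58
tool_pos: [516.6, -100.1, 206.1]
orientation: [0.118, 0.993, 0.003, 0.001]
ft_force: [1.2, 7.3, -7.9]
width: 0.333
grip_force: 30.0
```

Emit:
{"name": "play_rows", "arguments": {"moves": [0, 0, 0.0005, 0, 0, 0, 0, 0, 0, 0.001, 0, 0, 0, 0, 0, 0.0001, 0.0015, 0, 0, 0, 0, 0, 0.0001, 0.002, 0, 0, 0, 0, 0, 0.0002, 0.0025, 0, 0, 0, 0, 0, 0.0002, 0.003, 0, 0, 0, 0, 0, 0.0002, 0.003, 0, 0, 0, 0, 0, 0.0002, 0.003, 0, 0, 0, 0, 0, 0.0002, 0.003, 0, 0, 0, 0, 0, 0.0002, 0.003, 0, 0, 0, 0]}}

```text
clock: 19.42
tool_pos: [516.8, -97.2, 206.1]
orientation: [0.118, 0.993, 0.003, 0.001]
ft_force: [1.1, 9.0, -7.3]
width: 0.33
grip_force: 30.0
```

Emit:
{"name": "play_rows", "arguments": {"moves": [0, 0, 0.0009, 0, 0, 0, 0, 0, 0.0001, 0.0018, 0, 0, 0, 0, 0, 0.0002, 0.0027, 0, 0, 0, 0, 0, 0.0003, 0.0036, 0, 0, 0, 0, 0, 0.0004, 0.0044, 0, 0, 0, 0, 0, 0.0005, 0.005, 0, 0, 0, 0, 0, 0.0005, 0.005, 0, 0, 0, 0, 0, 0.0005, 0.005, 0, 0, 0, 0, 0, 0.0005, 0.005, 0, 0, 0, 0, 0, 0.0005, 0.005, 0, 0, 0, 0]}}

```text
clock: 20.25
tool_pos: [517.4, -92.1, 206.2]
orientation: [0.118, 0.993, 0.003, 0.001]
ft_force: [1.2, 8.7, -7.1]
width: 0.329
grip_force: 30.0
```

Emit:
{"name": "play_rows", "arguments": {"moves": [0, 0.0001, 0.0009, 0, 0, 0, 0, 0, 0.0003, 0.0018, 0, 0, 0, 0, 0, 0.0005, 0.0027, 0, 0, 0, 0, 0, 0.0007, 0.0036, 0, 0, 0, 0, 0, 0.0008, 0.0044, 0, 0, 0, 0, 0, 0.0009, 0.005, 0, 0, 0, 0, 0, 0.0009, 0.005, 0, 0, 0, 0, 0, 0.0009, 0.005, 0, 0, 0, 0, 0, 0.0009, 0.005, 0, 0, 0, 0, 0, 0.0009, 0.005, 0, 0, 0, 0]}}

```text
clock: 21.08
tool_pos: [518.4, -87.1, 206.2]
orientation: [0.118, 0.993, 0.003, 0.001]
ft_force: [0.9, 7.9, -8.4]
width: 0.329
grip_force: 30.0
```

Emit:
{"name": "play_rows", "arguments": {"moves": [0, 0.0002, 0.0009, 0, 0, 0, 0, 0, 0.0004, 0.0018, 0, 0, 0, 0, 0, 0.0006, 0.0027, 0, 0, 0, 0, 0, 0.0008, 0.0036, 0, 0, 0, 0, 0, 0.001, 0.0044, 0, 0, 0, 0, 0, 0.0012, 0.005, 0, 0, 0, 0, 0, 0.0012, 0.005, 0, 0, 0, 0, 0, 0.0012, 0.005, 0, 0, 0, 0, 0, 0.0012, 0.005, 0, 0, 0, 0, 0, 0.0012, 0.005, 0, 0, 0, 0]}}

```text
clock: 21.92
tool_pos: [519.7, -82.2, 206.3]
orientation: [0.118, 0.993, 0.003, 0.001]
ft_force: [1.6, 8.2, -7.9]
width: 0.331
grip_force: 30.0
```

Emit:
{"name": "play_rows", "arguments": {"moves": [0, 0.0003, 0.0008, 0, 0, 0, 0, 0, 0.0006, 0.0016, 0, 0, 0, 0, 0, 0.0009, 0.0024, 0, 0, 0, 0, 0, 0.0012, 0.0032, 0, 0, 0, 0, 0, 0.0015, 0.004, 0, 0, 0, 0, 0, 0.0017, 0.0048, 0, 0, 0, 0, 0, 0.0017, 0.0048, 0, 0, 0, 0, 0, 0.0017, 0.0048, 0, 0, 0, 0, 0, 0.0017, 0.0048, 0, 0, 0, 0, 0, 0.0017, 0.0048, 0, 0, 0, 0]}}

```text
clock: 22.75
tool_pos: [521.5, -77.3, 206.3]
orientation: [0.118, 0.993, 0.003, 0.001]
ft_force: [2.0, 8.7, -8.3]
width: 0.334
grip_force: 30.0
```

Emit:
{"name": "play_rows", "arguments": {"moves": [0, 0.0003, 0.0008, 0, 0, 0, 0, 0, 0.0006, 0.0016, 0, 0, 0, 0, 0, 0.0009, 0.0024, 0, 0, 0, 0, 0, 0.0012, 0.0032, 0, 0, 0, 0, 0, 0.0015, 0.004, 0, 0, 0, 0, 0, 0.0019, 0.0047, 0, 0, 0, 0, 0, 0.0019, 0.0047, 0, 0, 0, 0, 0, 0.0019, 0.0047, 0, 0, 0, 0, 0, 0.0019, 0.0047, 0, 0, 0, 0, 0, 0.0019, 0.0047, 0, 0, 0, 0]}}

```text
clock: 23.58
tool_pos: [523.4, -72.6, 206.4]
orientation: [0.118, 0.993, 0.003, 0.001]
ft_force: [1.0, 9.3, -8.7]
width: 0.329
grip_force: 30.0
```

Emit:
{"name": "play_rows", "arguments": {"moves": [0, 0.0004, 0.0008, 0, 0, 0, 0, 0, 0.0008, 0.0016, 0, 0, 0, 0, 0, 0.0012, 0.0024, 0, 0, 0, 0, 0, 0.0016, 0.0032, 0, 0, 0, 0, 0, 0.002, 0.004, 0, 0, 0, 0, 0, 0.0023, 0.0046, 0, 0, 0, 0, 0, 0.0023, 0.0046, 0, 0, 0, 0, 0, 0.0023, 0.0046, 0, 0, 0, 0, 0, 0.0023, 0.0046, 0, 0, 0, 0, 0, 0.0023, 0.0046, 0, 0, 0, 0]}}

```text
clock: 24.42
tool_pos: [525.8, -68.0, 206.4]
orientation: [0.118, 0.993, 0.003, 0.001]
ft_force: [2.3, 8.2, -7.6]
width: 0.33
grip_force: 30.0
```

Emit:
{"name": "play_rows", "arguments": {"moves": [0, 0.0004, 0.0008, 0, 0, 0, 0, 0, 0.0008, 0.0016, 0, 0, 0, 0, 0, 0.0012, 0.0024, 0, 0, 0, 0, 0, 0.0016, 0.0032, 0, 0, 0, 0, 0, 0.0021, 0.0038, 0, 0, 0, 0, 0, 0.0026, 0.0044, 0, 0, 0, 0, 0, 0.0026, 0.0044, 0, 0, 0, 0, 0, 0.0026, 0.0044, 0, 0, 0, 0, 0, 0.0026, 0.0044, 0, 0, 0, 0, 0, 0.0026, 0.0044, 0, 0, 0, 0]}}

```text
clock: 25.25
tool_pos: [527.1, -66.5, 204.4]
orientation: [0.119, 0.993, -0.0, -0.001]
ft_force: [-5.3, -0.4, -6.7]
width: 0.33
grip_force: 30.0
```

Emit:
{"name": "play_rows", "arguments": {"moves": [0, -0.0002, -0.0003, 0, 0, 0, 0, 0, -0.0004, -0.0007, 0, 0, 0, 0, 0, -0.0006, -0.001, 0, 0, 0, 0, 0, -0.0006, -0.001, 0, 0, 0, 0, 0, -0.0006, -0.001, 0, 0, 0, 0, 0, -0.0006, -0.001, 0, 0, 0, 0, 0, -0.0006, -0.001, 0, 0, 0, 0, 0, -0.0006, -0.001, 0, 0, 0, 0, 0, -0.0006, -0.001, 0, 0, 0, 0, 0, -0.0006, -0.001, 0, 0, 0, 0]}}

```text
clock: 26.08
tool_pos: [526.9, -66.9, 204.6]
orientation: [0.119, 0.993, 0.0, -0.0]
ft_force: [-3.7, 3.4, -7.8]
width: 0.331
grip_force: 30.0
```

```bash
python3 - <<'E'
from station import env
from h import *
c=env.capture("side")
print(env.observe()["ft_force"],env.observe()["tool_pos"])
a=cv2.resize(c["img"][120:240,270:400],None,fx=4.6,fy=4.6,interpolation=cv2.INTER_CUBIC)
cv2.imwrite("pics/c4.png",a)
E
```

```text
[-3.84338708  3.76725784 -7.55568519] [526.90619015 -66.94378028 204.66934885]
```

View pics/c4.png

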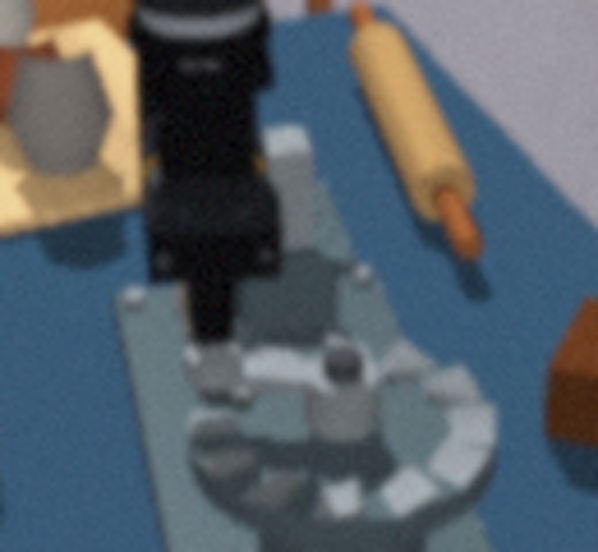

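Contact: the pull faded from about 9 N to about 1 N, so the head's weight rests on the mould. I'll relieve the sideways strain and then lower the pawl gently.

Emit:
{"name": "play_rows", "arguments": {"moves": [0, -0.0004, 0.0004, 0, 0, 0, 0, 0, -0.0008, 0.0008, 0, 0, 0, 0, 0, -0.0011, 0.0011, 0, 0, 0, 0, 0, -0.0011, 0.0011, 0, 0, 0, 0, 0, -0.0011, 0.0011, 0, 0, 0, 0, 0, -0.0011, 0.0011, 0, 0, 0, 0, 0, -0.0011, 0.0011, 0, 0, 0, 0, 0, -0.0011, 0.0011, 0, 0, 0, 0, 0, -0.0011, 0.0011, 0, 0, 0, 0, 0, -0.0011, 0.0011, 0, 0, 0, 0]}}

```text
clock: 26.97
tool_pos: [526.1, -66.3, 204.9]
orientation: [0.119, 0.993, -0.0, 0.0]
ft_force: [0.8, -1.0, -7.2]
width: 0.33
grip_force: 30.0
```

Emit:
{"name": "play_rows", "arguments": {"moves": [0, 0, 0, -0.0005, 0, 0, 0, 0, 0, 0, -0.001, 0, 0, 0, 0, 0, 0, -0.0015, 0, 0, 0, 0, 0, 0, -0.002, 0, 0, 0, 0, 0, 0, -0.0025, 0, 0, 0, 0, 0, 0, -0.003, 0, 0, 0, 0, 0, 0, -0.0035, 0, 0, 0, 0, 0, 0, -0.004, 0, 0, 0, 0, 0, 0, -0.004, 0, 0, 0, 0, 0, 0, -0.004, 0, 0, 0]}}

```text
clock: 27.8
tool_pos: [525.8, -66.2, 200.6]
orientation: [0.119, 0.993, -0.0, 0.0]
ft_force: [1.5, -2.4, -6.3]
width: 0.328
grip_force: 30.0
```

Emit:
{"name": "play_rows", "arguments": {"moves": [0, -0.0001, -0.0002, 0, 0, 0, 0, 0, -0.0002, -0.0004, 0, 0, 0, 0, 0, -0.0002, -0.0004, -0.0005, 0, 0, 0, 0, -0.0002, -0.0004, -0.001, 0, 0, 0, 0, -0.0002, -0.0004, -0.0015, 0, 0, 0, 0, -0.0002, -0.0004, -0.002, 0, 0, 0, 0, -0.0002, -0.0004, -0.0025, 0, 0, 0, 0, -0.0002, -0.0004, -0.003, 0, 0, 0, 0, -0.0002, -0.0004, -0.003, 0, 0, 0, 0, -0.0002, -0.0004, -0.003, 0, 0, 0]}}

```text
clock: 28.63
tool_pos: [525.6, -66.3, 197.6]
orientation: [0.119, 0.993, 0.0, 0.0]
ft_force: [2.9, -0.0, -6.3]
width: 0.334
grip_force: 30.0
```

Emit:
{"name": "play_rows", "arguments": {"moves": [0, 0, 0, -0.0005, 0, 0, 0, 0, 0, 0, -0.001, 0, 0, 0, 0, 0, 0, -0.0015, 0, 0, 0, 0, 0, 0, -0.002, 0, 0, 0, 0, 0, 0, -0.0025, 0, 0, 0, 0, 0, 0, -0.003, 0, 0, 0, 0, 0, 0, -0.003, 0, 0, 0, 0, 0, 0, -0.003, 0, 0, 0, 0, 0, 0, -0.003, 0, 0, 0, 0, 0, 0, -0.003, 0, 0, 0]}}

```text
clock: 29.47
tool_pos: [525.6, -66.4, 194.6]
orientation: [0.119, 0.993, 0.0, -0.0]
ft_force: [2.9, 0.8, -6.2]
width: 0.334
grip_force: 30.0
```

Emit:
{"name": "play_rows", "arguments": {"moves": [0, 0, 0, -0.0005, 0, 0, 0, 0, 0, 0, -0.001, 0, 0, 0, 0, 0, 0, -0.0015, 0, 0, 0, 0, 0, 0, -0.002, 0, 0, 0, 0, 0, 0, -0.002, 0, 0, 0, 0, 0, 0, -0.002, 0, 0, 0, 0, 0, 0, -0.002, 0, 0, 0, 0, 0, 0, -0.002, 0, 0, 0, 0, 0, 0, -0.002, 0, 0, 0, 0, 0, 0, -0.002, 0, 0, 0]}}

```text
clock: 30.3
tool_pos: [525.9, -66.5, 193.3]
orientation: [0.119, 0.993, -0.0, 0.001]
ft_force: [1.5, 0.0, 1.6]
width: 0.332
grip_force: 30.0
```

Emit:
{"name": "play_rows", "arguments": {"moves": [0.34, 0, 0, 0, 0, 0, 0, 0.4, 0, 0, 0, 0, 0, 0, 0.5, 0, 0, 0, 0, 0, 0, 0.6, 0, 0, 0, 0, 0, 0, 0.7, 0, 0, 0, 0, 0, 0, 0.8, 0, 0, 0, 0, 0, 0, 0.8, 0, 0, 0, 0, 0, 0, 0.8, 0, 0, 0, 0, 0, 0, 0.8, 0, 0, 0.01, 0, 0, 0, 0.8, 0, 0, 0.02, 0, 0, 0]}}

```text
clock: 31.13
tool_pos: [525.1, -66.4, 212.7]
orientation: [0.119, 0.993, 0.0, -0.001]
ft_force: [0.0, 0.2, 0.1]
width: 0.799
grip_force: 0.0
```

Emit:
{"name": "play_rows", "arguments": {"moves": [0.8, 0, 0, 0.02, 0, 0, 0, 0.8, 0, 0, 0.04, 0, 0, 0, 0.8, 0, 0, 0.06, 0, 0, 0, 0.8, 0, 0, 0.08, 0, 0, 0, 0.8, -0.02, -0.02, 0.1, 0, 0, 0, 0.8, -0.05, -0.02, 0.12, 0, 0, 0, 0.8, -0.08, -0.02, 0.13, 0, 0, 0, 0.8, -0.11, -0.02, 0.13, 0, 0, 0, 0.8, -0.13, -0.02, 0.13, 0, 0, 0, 0.8, -0.13, -0.02, 0.13, 0, 0, 0]}}

```text
clock: 31.97
tool_pos: [393.6, -86.5, 345.3]
orientation: [0.119, 0.993, -0.001, 0.002]
ft_force: [0.0, 0.0, -1.0]
width: 0.803
grip_force: 0.0
```

```bash
python3 - <<'E'
from station import env
from h import *
c=env.capture("side");t=env.capture("top")
print(env.observe()["ft_force"],env.observe()["tool_pos"])
a=cv2.resize(c["img"][120:240,270:400],(433,400),interpolation=cv2.INTER_CUBIC)
b=cv2.resize(t["img"][140:250,215:315],(364,400),interpolation=cv2.INTER_CUBIC)
cv2.imwrite("pics/c5.png",np.hstack([a,b]))
E
```

```text
[ 0.77819917 -0.3164169   0.50296629] [395.56023529 -86.5539596  344.28870065]
```

View pics/c5.png

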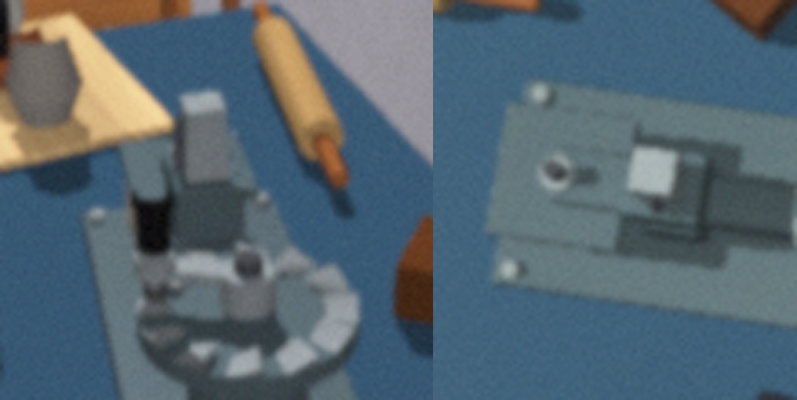

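The picture shows the head down on the mould, the black grip free at about (152,222) with its pawl down, and the gripper clear of everything.

```bash
python3 -c "
from station import env
print(env.finish_job())"
```

```text
the job is handed in; nothing more can be done
None
```

I wound the head down slowly until its foot rested on the mould, brought the pull at the grip to about zero, let the pawl down, released the grip and handed the job in at about 32 s; at first contact the grip read about 3 N of push (about 12 N extra on the mould by your 3.75 figure), which I backed off straight away.

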